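# Castle nut on a banding-wheel spindle

## Robot

A 6-joint arm with a two-finger parallel gripper is mounted at the origin on the work surface. World frame = base frame: x ahead of the robot, y to its left, z up, the work surface at z = 0. Lengths are in m, angles in rad, forces in N, time in s.
With the tool pointing down it reaches from about 0.3 to 0.775 m from the base axis. Payload 14.6 kg.
Tool frame: the origin (TCP) lies on the mounting face of the last link; the fingertips stand 199 mm ahead of it and the grasp point (between the pads) lies 180 mm ahead of it; z points along the fingers, y is the line along which they close (so a half turn about z gives the same grasp; the last joint's range is limited). The gripper opens to 94 mm and grips with 3 to 60 N. Pads are 16 mm wide; open, the fingers measure 119 mm over their backs; the gripper's body (75 mm by 177 mm) begins 78 mm behind the grasp point.
Start: joints at [1.179, 0.3, 1.521, -0, 1.321, -0.067], TCP at [0.176, 0.521, 0.405] pointing down, gripper open.
Joint ranges: [-3.03, 3.03], [-0.79, 2.21], [0.23, 2.52], [-1.04, 4.18], [0, 3.07], [-2.55, 2.55]. Speed limits (rad/s): [2.22, 2.22, 2.57, 3.14, 3.14, 3.14].

## Interface

Orientations are given as [roll, pitch, yaw] about the fixed x, y, z axes, in that order (R = Rz(yaw) Ry(pitch) Rx(roll)).
In Python, from station import telemetry, cams, workorder, finder gives the robot as it stands.
- The arm moves only by the tool jog_arm, never from a script. Its argument "rows" is a list of rows, each an object with "gripper": the finger opening in m, from 0 to 0.094; "slide": the shift along the tool's x, y, z in m, a list of three; "spin": the turn about the tool's z in rad. In form: [{"gripper": gripper, "slide": [tx, ty, tz], "spin": spin}, ...]. A call has 1 to 8 rows; each row is the pose to reach, as a shift and turn from the pose commanded when the call began, along the tool's axes at that moment; what a row does not reach only later rows make up. A row lasts 1/10 s, in which the tool goes at most 50 mm and 8.59 degrees, less where a joint would pass 70% of its speed; a pose out of reach is approached as far as the arm can. A call with a gripper value outside its range is refused whole. The fingers move at their own pace and stop on an object; "squeeze" is the grip in N (left out, the last holds). Time passes only in rows, so rows that repeat a pose let the fingers close. It gives the time, the measured TCP pose, the force, the opening and the grip force at its end, in the units of the state.
- telemetry.get_obs(): the state, without advancing time (a new reading comes with each control period).
- cams.camera(name): name is "scene" or "top" or "wrist"; returns (picture, depth): 400x640x3 uint8, red, green, blue; 400x640 float32, m along the optical axis (not along the pixel's ray), 0 where there is no reading.
- cams.camera_info(name): a dict with "camera_matrix" (3x3 intrinsics, pixels), "R" (3x3) and "t" (3): a world point X has camera coordinates R X + t; the wrist camera has in their place "tool_from_camera" (4x4, takes a point from camera to tool coordinates, whose origin is the TCP and whose axes are the flange's). Camera axes: x right, y down, z forward; pixel columns grow to the right and rows downward; lengths in m; the calibration is good to about 2 mm. A picture is of the moment at which its call begins: read the wrist's pose just before it. camera_info takes no time and is no camera call.
- workorder.hand_in(): hands the job in; it is judged then, once.
Trained networks look in the newest picture that a camera, given by its name, has taken for a name from the list of things; names that differ only in an ending like _2 or _b are one class to them, and where a whole thing is asked for, a point or a joint stands for the part that bears it (a point fixed in the world has none). Each returns a list of dicts, best first, with "confidence" (0 to 1); they miss things now and then, are a little off and sometimes report something else, mostly with a low value. They report only what shows in the picture. A call takes as long as a camera call. They do not tell look-alikes from the thing itself.
- finder.find_in(target, camera): "point" ([x, y, z] in m, in world coordinates, good to about 4 mm: the middle of the surface that is visible of it).
- finder.masks_of(target, camera): "region" (400x640 bool, what is visible of it).
The state is a dict: "time_s": time; "qpos": joint angles; "joint_vel": joint speeds; "tau": joint torques, N m; "ee_pos": TCP position; "eef_rot": TCP orientation; "force": force on the tool from outside, world axes, zero at the start; "moment": the same for the moment, N m; "grip_width": finger opening in m; "grip_force": force on a finger pad.
Only numpy, scipy, OpenCV 4.12 (cv2) and the standard library are available. Lean on these libraries where they do the work, as an engineer would, in place of code of your own. Each camera call takes 0.05 s, during which the arm holds its last target. There are 200 camera calls.

## Task

Of the two blue turntable pedestals on the pottery bench, one still has no split pin through its castle nut. Turn that castle nut clockwise until the white mark on its pointer reaches the white mark on the bearing cap (that is snug), then turn it a little further, to the first slot that lines up with the cotter hole in the spindle, and let go.

Things in the scene. Friction and masses are not known exactly. Their poses are not given: they have to be found in the camera images.
- castle_nut (a joint): Angle (rad) of the castle nut to tighten; grows clockwise seen from above. Negative: loose. 0: snug, the white mark on the nut's pointer against the white mark on the bearing cap. Positive: tighter. Stops at -0.7 and 2.0. Even friction of about 0.25 N m; it stays where it is left and does not rise or sink.
- nut_center (a point): On the axis of that steel nut, 25 mm above the cap, 125 mm above the bench. Hexagon 50 mm across flats, 5 to 42 mm above the cap; a slot (8.6 wide, 14 deep from the top) amid each flat, every 60 deg. z up; x along the pair of slots, square to their flats, that comes in line first after snug. Flange radius 33, dark pointer to 43 mm at 30 deg counter-clockwise from x, both under 7 above cap.
- spindle: Fixed dark steel spindle, 30 mm diameter, in the middle of that castle nut; its end is 153 mm above the bench, 11 mm above the nut's top. Origin: centre of the cotter hole, 135 mm above the bench, at slot height. z up, x along the 6 mm cotter hole, which goes right through. A white line across the spindle's end runs the same way as the hole.
- pedestal: Fixed blue pedestal carrying this nut. Origin: centre of its underside. Foot radius 80 mm; dark bearing cap, radius 56, top 100 mm above the bench. Snug mark: white line at the cap's rim, 30 deg counter-clockwise from x (z up). The other pedestal is alike but has a brass split pin through its nut, which is locked: finished.
There are look-alikes about, which are no part of the job. Leave any red look-alike of the pedestal alone.

How it is judged:
On the way:
1. the castle nut is turned to snug (value of joint castle_nut above 0 rad), for 0.05 s.
At the end, for the whole second after the job is handed in: The castle nut is tightened beyond its snug mark and at rest, with the first pair of slots to come round after snug in line with the cotter hole to within 10 degrees (value of joint castle_nut above 0 rad and angle between the x axis of nut_center and the x axis of spindle, either way round below 0.18 rad and velocity of joint castle_nut between -0.05 and 0.05 rad/s); the robot touches nothing.
It also fails if it takes over 29 s, if anything falls off the work surface, if the arm or the gripper's body presses on something with over 40 N, if the wrist force passes 120 N, or if a joint passes its speed limit or range.

## Working session

There is one attempt and no reset: what is moved stays moved. The work goes in short steps, Python scripts to look and compute and a tool call to move; the robot and the scene stay as the last step left them, time stands still between calls to the robot, and variables do not carry over. Pictures are saved under pics/ and viewed, at most 10 in all, crops included, and the job is handed in when it is done.

Besides the shell and the picture viewer there is one more tool, called as name([rows], argument=value, ...), one row to a line, values as JSON. jog_arm: Moves the arm, as the interface text tells. Its arguments: {"type":"object","properties":{"rows":{"type":"array","items":{"type":"object","properties":{"gripper":{"type":"number"},"slide":{"type":"array","items":{"type":"number"}},"spin":{"type":"number"}}}},"squeeze":{"type":"number"}},"required":["rows"]}

```bash
mkdir -p pics
python3 - <<'E'
from station import telemetry,cams,finder
import cv2
o=telemetry.get_obs();print(o)
for c in("top","scene"):
    p,d=cams.camera(c);cv2.imwrite(f"pics/{c}0.png",p[:,:,::-1])
    for t in("castle_nut","spindle","pedestal"):
        print(c,t,[(r["confidence"],r["point"]) for r in finder.find_in(t,c)])
    print(cams.camera_info(c))
print(cams.camera_info("wrist"))
E
```

```text
{'time_s': 0.0, 'qpos': array([ 1.17946768e+00,  3.00484925e-01,  1.52157980e+00,  2.23357652e-05,
        1.32070471e+00, -6.65818162e-02]), 'joint_vel': array([ 0.00216962, -0.00031133,  0.00089496, -0.00051787,  0.00083682,
        0.00089299]), 'tau': array([-1.53609737e-03, -5.31808591e+01, -3.52742708e+01,  7.08619715e-02,
        2.43789976e-02, -5.28445878e-05]), 'ee_pos': array([0.17546819, 0.52122718, 0.40407915]), 'eef_rot': array([-3.14041991e+00, -9.98811288e-05,  2.81684022e+00]), 'force': array([ 1.23144839, -0.5960006 , -0.16438232]), 'moment': array([-0.00496825,  0.02197582,  0.0166796 ]), 'grip_force': 0.0, 'grip_width': 0.09407519546779315}
top castle_nut [(0.73, [0.1777, -0.3299, 0.1312]), (0.72, [0.5077, -0.1836, 0.1282]), (0.64, [0.7528, -0.2009, 0.127])]
top spindle [(0.46, [0.5181, -0.1915, 0.1592])]
top pedestal [(0.81, [0.1861, -0.318, 0.0968]), (0.73, [0.738, -0.2018, 0.1006]), (0.68, [0.504, -0.1839, 0.097])]
{'camera_matrix': array([[361.36482148,   0.        , 309.06820096],
       [  0.        , 361.36482148, 202.82428209],
       [  0.        ,   0.  
[... 733 characters left out ...]
  0.0047576 ],
       [ 0.43288477, -0.52909045, -0.72984524],
       [-0.45676326,  0.56926622, -0.68359586]]), 't': array([-0.32792486, -0.15606711,  1.26890965])}
{'camera_matrix': array([[327.49836249,   0.        , 317.70749312],
       [  0.        , 327.49836249, 197.70939556],
       [  0.        ,   0.        ,   1.        ]]), 'tool_from_camera': array([[ 1.63777440e-04, -9.70815372e-01, -2.39828034e-01,
         6.97531578e-02],
       [ 9.99999267e-01, -1.28687983e-04,  1.20381920e-03,
         3.52145197e-04],
       [-1.19954917e-03, -2.39828055e-01,  9.70814640e-01,
         1.94429137e-02],
       [ 0.00000000e+00,  0.00000000e+00,  0.00000000e+00,
         1.00000000e+00]])}
```

View pics/top0.png

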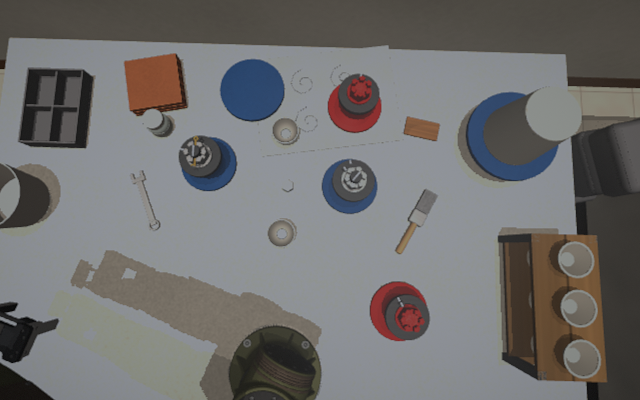

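View pics/scene0.png

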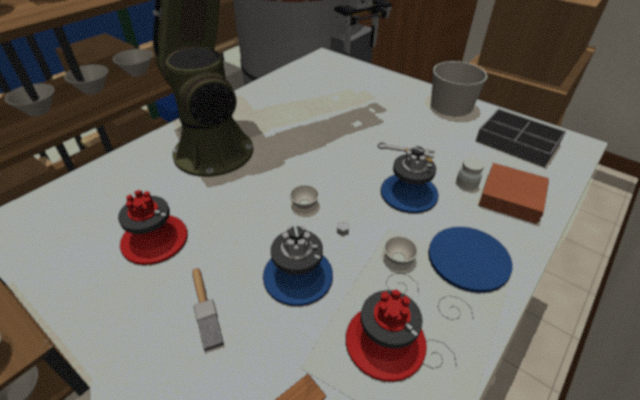

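The target is the blue pedestal near top-picture pixel (350,180). In the scene picture it is at (297,245), with no brass pin. The blue one at (200,155) has the brass pin. I'm moving above the target now.

jog_arm([
  {"gripper":0.094,"slide":[-0.55,-0.57,0],"spin":0},
  {"gripper":0.094,"slide":[-0.55,-0.57,0],"spin":0},
  {"gripper":0.094,"slide":[-0.55,-0.57,0],"spin":0},
  {"gripper":0.094,"slide":[-0.55,-0.57,0],"spin":0},
  {"gripper":0.094,"slide":[-0.55,-0.57,0],"spin":0},
  {"gripper":0.094,"slide":[-0.55,-0.57,0],"spin":0},
  {"gripper":0.094,"slide":[-0.55,-0.57,0],"spin":0},
  {"gripper":0.094,"slide":[-0.55,-0.57,0],"spin":0},
])

```text
time_s: 1.2
ee_pos: [0.3471, 0.1579, 0.405]
eef_rot: [3.141, 0.001, 2.817]
force: [0.8, 0.7, 0.8]
grip_width: 0.0939
grip_force: 0.0
```

jog_arm([
  {"gripper":0.094,"slide":[-0.27,-0.276,0],"spin":0},
  {"gripper":0.094,"slide":[-0.27,-0.276,0],"spin":0},
  {"gripper":0.094,"slide":[-0.27,-0.276,0],"spin":0},
  {"gripper":0.094,"slide":[-0.27,-0.276,0],"spin":0},
  {"gripper":0.094,"slide":[-0.27,-0.276,0],"spin":0},
  {"gripper":0.094,"slide":[-0.27,-0.276,0],"spin":0},
  {"gripper":0.094,"slide":[-0.27,-0.276,0],"spin":0},
  {"gripper":0.094,"slide":[-0.27,-0.276,0],"spin":0},
])

```text
time_s: 2.0
ee_pos: [0.5153, -0.1907, 0.4044]
eef_rot: [-3.142, -0.0, 2.815]
force: [0.3, 0.5, -0.2]
grip_width: 0.0939
grip_force: 0.0
```

```bash
cat > h.py <<'E'
from station import telemetry,cams,finder
import cv2,numpy as np
from scipy.spatial.transform import Rotation as Ro
def look(name):
    """Wrist picture rectified to a world top view (at z=zp) centred on c: returns projector too"""
    o=telemetry.get_obs();p,d=cams.camera("wrist");i=cams.camera_info("wrist")
    T=np.eye(4);T[:3,:3]=Ro.from_euler('xyz',o['eef_rot']).as_matrix();T[:3,3]=o['ee_pos']
    return o,p,d,i['camera_matrix'],T@i['tool_from_camera']
def ortho(p,K,W,c,zp,half=.065,n=560):
    # image of world plane z=zp: columns = +x world, rows = -y world
    Wi=np.linalg.inv(W);s=2*half/n
    A=np.array([[s,0,c[0]-half],[0,-s,c[1]+half],[0,0,zp],[0,0,1]])
    return cv2.warpPerspective(p,K@(Wi@A)[:3],(n,n),flags=cv2.INTER_CUBIC|cv2.WARP_INVERSE_MAP)
E
python3 - <<'E'
from h import *
o,p,d,K,W=look(0);print(o['time_s'],o['ee_pos'],o['eef_rot'],o['qpos'])
np.savez('w1.npz',p=p,d=d,W=W,K=K)
for t in("castle_nut","spindle","pedestal"): print(t,[(r["confidence"],r["point"]) for r in finder.find_in(t,"wrist")])
v,u=np.mgrid[:400,:640];P=np.linalg.inv(K)@np.stack([u.ravel(),v.ravel(),np.ones(u.size)])*d.ravel()
X=(W[:3,:3]@P).T+W[:3,3]
sel=(d.ravel()>0)&(np.hypot(*(X[:,:2]-o['ee_pos'][:2]).T)<.08)
for a,b in((.148,.158),(.137,.147),(.095,.104)):
    q=X[sel&(X[:,2]>a)&(X[:,2]<b)]
    if len(q)>5:
        (cx,cy),r=cv2.minEnclosingCircle((q[:,:2]*1000).astype(np.float32));print(a,len(q),q.mean(0),cx,cy,r)
c=o['ee_pos'][:2]
cv2.imwrite('pics/w1.png',p[:,:,::-1])
g=[ortho(p,K,W,c,z,n=400)[:,:,::-1] for z in(.153,.100)]
cv2.imwrite('pics/w1o.png',np.hstack(g))
E
```

```text
2.0 [ 0.51528    -0.19069267  0.40436978] [-3.14152970e+00 -2.75756580e-05  2.81543675e+00] [-4.21101533e-01  2.98877398e-01  1.52297620e+00 -6.73934338e-05
  1.31976054e+00 -1.66572521e+00]
castle_nut [(0.69, [0.5049, -0.1876, 0.1301])]
spindle [(0.72, [0.5187, -0.1959, 0.1542])]
pedestal [(0.89, [0.7284, -0.2017, 0.03]), (0.77, [0.4995, -0.1842, 0.1026])]
0.148 1225 [ 0.51801708 -0.19193681  0.15341608] 518.798828125 -192.0687713623047 14.894307136535645
0.137 1613 [ 0.51675158 -0.19130105  0.14219495] 518.7374877929688 -192.0039825439453 28.624168395996094
0.095 6829 [ 0.51222306 -0.1905377   0.10045472] 519.0259399414062 -192.25973510742188 55.992279052734375
```

View pics/w1o.png

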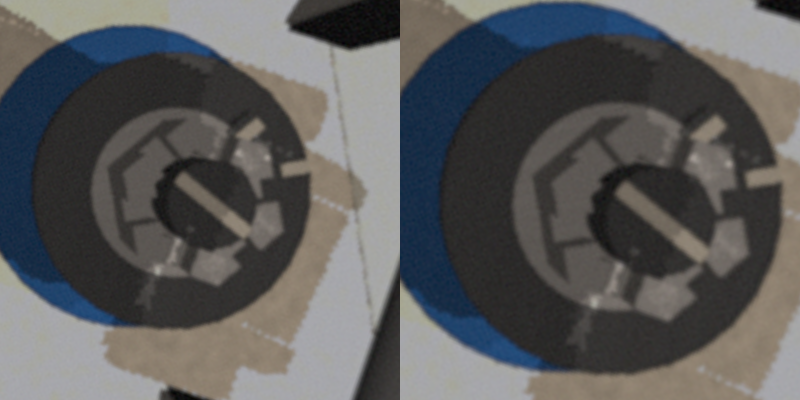

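The wrist view (rectified) shows:
- The nut axis at (0.5188, -0.1921). The depth rings match, with radii 14.9, 28.6 and 56.0 mm.
- The snug mark at right-panel pixel (765,177), about 10°.
- The pointer mark at (708,127), about 40°.
- The cotter line at about -37°.

I'll refine those angles next.

```bash
cat >> h.py <<'E'
def ang(p,K,W,C=(.5188,-.1921)):
    """angles (deg) of the white line, pointer mark, snug mark about C, each at own height"""
    out={}
    for n,z,r0,r1 in(("line",.153,0,.0145),("pointer",.107,.034,.0425),("snug",.1005,.046,.0555)):
        a=ortho(p,K,W,C,z).astype(int);s=.13/560
        v,u=np.mgrid[:560,:560];x=(u-280)*s;y=(280-v)*s;r=np.hypot(x,y)
        m=(a.min(2)>105)&(r>=r0)&(r<=r1)
        k,l,st,ce=cv2.connectedComponentsWithStats(m.astype(np.uint8))
        for j in np.argsort(-st[1:,4])[:3]+1:
            q=np.c_[x[l==j],y[l==j]];e=np.linalg.eigh(np.cov(q.T))[1][:,1]
            out.setdefault(n,[]).append([int(st[j,4])]+[round(float(t),1) for t in(np.degrees(np.arctan2(*q.mean(0)[::-1])),1e3*np.hypot(*q.mean(0)),np.degrees(np.arctan2(e[1],e[0])))])
    return out
E
python3 -c "
from h import *
z=np.load('w1.npz');print(ang(z['p'],z['K'],z['W']))"
```

```text
{'line': [[588, -37.7, 10.2, 140.6]], 'pointer': [[780, -20.0, 37.4, 152.8], [616, 39.2, 38.0, -139.6], [427, -62.6, 35.7, 47.0]], 'snug': [[644, 10.5, 50.7, -171.4]]}
```

jog_arm([
  {"gripper":0.094,"slide":[-0.004,0,0.04],"spin":0.03},
  {"gripper":0.094,"slide":[-0.004,0,0.06],"spin":0.03},
  {"gripper":0.094,"slide":[-0.004,0,0.08],"spin":0.03},
  {"gripper":0.094,"slide":[-0.004,0,0.092],"spin":0.03},
  {"gripper":0.094,"slide":[-0.004,0,0.092],"spin":0.03},
])

```text
time_s: 2.7
ee_pos: [0.5182, -0.1884, 0.3117]
eef_rot: [3.141, -0.002, 2.788]
force: [0.5, 0.1, 0.9]
grip_width: 0.0944
grip_force: 0.0
```

```bash
python3 -c "
from h import *
for _ in range(2):
  o,p,d,K,W=look(0);print(o['ee_pos'],o['eef_rot'],o['qpos'],o['joint_vel'],o['force'])"
```

```text
[ 0.51821303 -0.18836001  0.31171614] [ 3.14143098e+00 -2.03435488e-03  2.78770679e+00] [-4.15064856e-01  3.96612053e-01  1.61859890e+00  4.09320223e-05
  1.12842214e+00 -1.63199272e+00] [-0.00405957 -0.02499868 -0.03813913  0.0011651   0.02960499 -0.00073962] [0.5085328  0.11030181 0.92081363]
[ 0.5184697  -0.18859911  0.31292021] [ 3.14152939e+00 -2.51470200e-04  2.78755419e+00] [-4.15275701e-01  3.95554266e-01  1.61699064e+00  5.28169427e-05
  1.12930262e+00 -1.63205613e+00] [-0.00480846 -0.01653094 -0.02443796  0.00010119  0.00809976  0.00175951] [ 0.11462641 -0.91985217  0.72801929]
```

```bash
cat >> h.py <<'E'
def centre(d,K,W,c):
    v,u=np.mgrid[:400,:640];P=np.linalg.inv(K)@np.stack([u.ravel(),v.ravel(),np.ones(u.size)])*d.ravel()
    X=(W[:3,:3]@P).T+W[:3,3]
    sel=(d.ravel()>0)&(np.hypot(*(X[:,:2]-c).T)<.08)
    for a,b in((.148,.158),(.137,.147),(.095,.104)):
        q=X[sel&(X[:,2]>a)&(X[:,2]<b)]
        if len(q)>5: print(a,len(q),cv2.minEnclosingCircle((q[:,:2]*1000).astype(np.float32)))
E
python3 -c "
from h import *
o,p,d,K,W=look(0);print(o['time_s'],o['ee_pos'],o['eef_rot']);centre(d,K,W,o['ee_pos'][:2]);print(ang(p,K,W))
cv2.imwrite('pics/w2.png',p[:,:,::-1])"
```

```text
2.8 [ 0.51858199 -0.18881358  0.31356706] [-3.14155834e+00  9.46318802e-04  2.78736011e+00]
0.148 3824 ((509.78411865234375, -185.1224365234375), 59.323333740234375)
0.137 4198 ((509.7180480957031, -185.0226287841797), 58.94401168823242)
0.095 11334 ((518.9097900390625, -192.12631225585938), 55.961490631103516)
{'line': [[1332, 125.9, 0.9, 140.8], [4, -23.2, 0.9, 0.0], [1, -54.8, 4.8, nan]], 'pointer': [[731, 39.3, 38.4, -144.1], [421, -28.7, 36.7, 118.1], [10, -48.2, 42.2, 63.4]], 'snug': [[331, 9.1, 48.3, 65.4], [217, 30.2, 54.9, 120.4], [99, -48.3, 47.7, 80.3]]}h.py:23: RuntimeWarning: Degrees of freedom <= 0 for slice
  q=np.c_[x[l==j],y[l==j]];e=np.linalg.eigh(np.cov(q.T))[1][:,1]
  c *= np.true_divide(1, fact)
  c *= np.true_divide(1, fact)
```

View pics/w2.png

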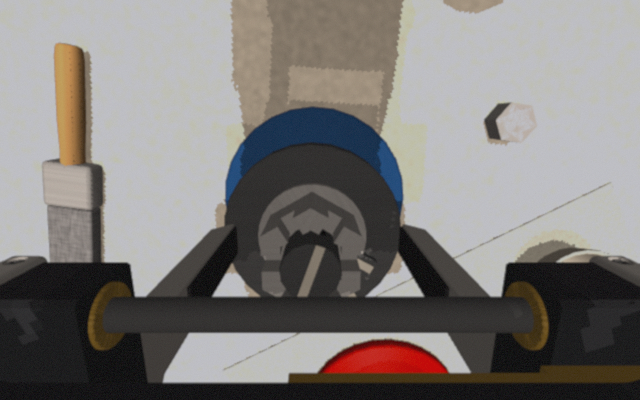

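The view confirms the centre at (0.5188, -0.1921). The fingers straddle the nut, which is around pixel (312,250), and need to shift 3 mm along tool -y. I'll correct that and close.

jog_arm([
  {"gripper":0.094,"slide":[-0.0013,-0.003,0],"spin":0.01},
  {"gripper":0.094,"slide":[-0.0013,-0.003,0],"spin":0.01},
  {"gripper":0.06,"slide":[-0.0013,-0.003,0],"spin":0.01},
  {"gripper":0.04,"slide":[-0.0013,-0.003,0],"spin":0.01},
  {"gripper":0.04,"slide":[-0.0013,-0.003,0],"spin":0.01},
  {"gripper":0.04,"slide":[-0.0013,-0.003,0],"spin":0.01},
  {"gripper":0.04,"slide":[-0.0013,-0.003,0],"spin":0.01},
  {"gripper":0.04,"slide":[-0.0013,-0.003,0],"spin":0.01},
], squeeze=30)

```text
time_s: 3.65
ee_pos: [0.5186, -0.1925, 0.3126]
eef_rot: [-3.141, -0.0, 2.777]
force: [-3.6, -7.0, 1.0]
grip_width: 0.0495
grip_force: 30.1
```

jog_arm([
  {"gripper":0.04,"slide":[0,0,0],"spin":0.12},
  {"gripper":0.04,"slide":[0,0,0],"spin":0.25},
  {"gripper":0.04,"slide":[0,0,0],"spin":0.38},
  {"gripper":0.04,"slide":[0,0,0],"spin":0.51},
  {"gripper":0.04,"slide":[0,0,0],"spin":0.64},
  {"gripper":0.04,"slide":[0,0,0],"spin":0.77},
  {"gripper":0.04,"slide":[0,0,0],"spin":0.845},
  {"gripper":0.04,"slide":[0,0,0],"spin":0.845},
])

```text
time_s: 4.45
ee_pos: [0.5189, -0.1922, 0.3126]
eef_rot: [3.14, -0.0, 1.929]
force: [4.5, 2.0, -2.4]
grip_width: 0.0501
grip_force: 29.9
```

```bash
python3 -W ignore -c "
from h import *
for _ in range(3): o,p,d,K,W=look(0)
print(o['time_s'],o['ee_pos'],o['eef_rot'],o['force'],o['moment'],o['grip_width'],o['qpos']);print(ang(p,K,W))"
```

```text
4.55 [ 0.51890966 -0.19219983  0.31263299] [ 3.14042364e+00 -1.56024415e-04  1.93177064e+00] [ 4.5763616   2.53532462 -1.8770684 ] [ 0.48775076 -0.78932939 -0.28854794] 0.049955561119953994 [-4.21034948e-01  3.99147150e-01  1.61261631e+00  1.03371393e-03
  1.12910993e+00 -7.82450708e-01]
{'line': [[2092, -74.0, 0.3, 140.8]], 'pointer': [[708, -57.5, 37.3, 162.1]], 'snug': [[566, -157.4, 54.3, 112.4], [424, 10.5, 52.9, 171.5], [41, -108.4, 55.1, 161.7]]}
```

jog_arm([
  {"gripper":0.094,"slide":[0,0,0],"spin":0.845},
  {"gripper":0.094,"slide":[0,0,0],"spin":0},
  {"gripper":0.094,"slide":[0,0,0],"spin":0},
  {"gripper":0.094,"slide":[0,0,-0.03],"spin":0},
  {"gripper":0.094,"slide":[0,0,-0.07],"spin":0},
  {"gripper":0.094,"slide":[0,0,-0.11],"spin":0},
  {"gripper":0.094,"slide":[0,0,-0.11],"spin":0},
  {"gripper":0.094,"slide":[0,0,-0.11],"spin":0},
])

```text
time_s: 5.4
ee_pos: [0.5185, -0.1924, 0.423]
eef_rot: [3.141, 0.001, 1.93]
force: [0.0, 0.0, -0.8]
grip_width: 0.0937
grip_force: 0.0
```

```bash
python3 -W ignore -c "
from h import *
for _ in range(3): o,p,d,K,W=look(0)
print(o['time_s'],o['ee_pos'],o['eef_rot'],o['force'],o['grip_width']);print(ang(p,K,W))
cv2.imwrite('pics/w3.png',np.hstack([ortho(p,K,W,(.5188,-.1921),z,n=400)[:,:,::-1] for z in(.142,.107)]))"
```

```text
5.5 [ 0.51856438 -0.19246333  0.42140318] [-3.14020389e+00 -1.33625833e-03  1.93082613e+00] [-0.64237141 -0.47752936  0.17483108] 0.09386908673809531
{'line': [[235, -40.9, 12.8, -177.5]], 'pointer': [[1537, -68.0, 36.7, -158.2], [683, -26.1, 35.4, 59.5], [682, -8.9, 38.2, 169.0]], 'snug': [[668, -128.0, 54.1, 141.9], [545, -88.5, 54.2, -178.3], [60, 11.1, 54.6, 74.7]]}
```

View pics/w3.png

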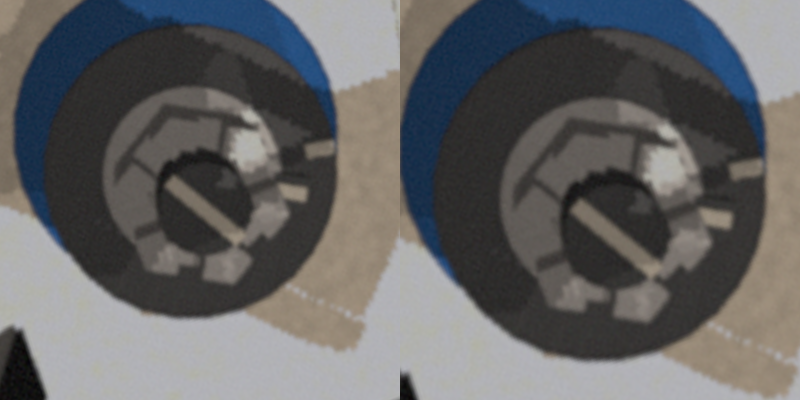

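The pointer mark is at right-panel pixel (717,217), or -8.9°. That is past the snug mark at (747,168), and it puts the slot axis at -38.9° against the cotter line's -39.2°, so they line up. The gripper is clear of everything.

```bash
python3 -c "
from station import workorder
print(workorder.hand_in())"
```

```text
the job is handed in; nothing more can be done
None
```

The castle nut on the unpinned blue pedestal is about 19° past snug, with its first slot within about 1° of the cotter hole by camera; the gripper is clear and the job was handed in at about 5.5 s.

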